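Put the counter chiller into service

ROBOT

A 7-joint arm with a two-finger parallel gripper is mounted at the origin on the work surface. World frame = base frame: x ahead of the robot, y to its left, z up, the work surface at z = 0. Lengths are in m, angles in rad, forces in N, time in s.
With the tool pointing down it reaches from about 0.425 to 1.025 m from the base axis. Payload 3.6 kg.
Tool frame: the origin (TCP) lies midway between the tips of the shut fingers; the grasp point (between the pads) lies 19 mm behind it (hold_point_z is the distance from the TCP to the grasp point, in m); z points along the fingers, y is the line along which they close (so a half turn about z gives the same grasp; the last joint's range is limited). The gripper opens to 85 mm and grips with 20 to 120 N. Pads are 22 mm wide; open, the fingers measure 114 mm over their backs; the gripper's body (76 mm by 85 mm) begins 54 mm behind the grasp point. The pads swing forward as they close: fully open they stand 13 mm farther back than shut.
Start: joints at [1.183, 0.591, 0.048, 1.609, -0.033, 0.943, -0.034], TCP at [0.21, -0.694, 0.202] pointing down, gripper open.
Joint ranges: [-2.69, 2.69], [-0.47, 2.24], [-1.27, 1.36], [0.19, 2.51], [-1.53, 4.68], [0.08, 2.07], [-3.09, 3.09]. Speed limits (rad/s): [2.57, 2.57, 3.14, 3.14, 3.14, 3.14, 3.14].

INTERFACE

Orientations are given as a unit quaternion [x, y, z, w].
In Python, from bench import * gives the robot as it stands.
- The arm moves only by the tool play_rows, never from a script. Its argument "rows" is a list of rows, each an object with "dp": the shift along the tool's x, y, z scaled (see below), a list of three; "dr": the turn, a rotation vector about the tool's x, y, z scaled (see below), a list of three; "hand": the opening, from 0 (shut) to 1 (fully open). In form: [{"dp": [tx, ty, tz], "dr": [rx, ry, rz], "hand": hand}, ...]. A call has 1 to 8 rows; each row is the pose to reach, as a shift and turn from the pose commanded when the call began, along the tool's axes at that moment; what a row does not reach only later rows make up. The controller multiplies each number of a shift by 0.3 m and each number of a turn by 30 degrees. A row lasts 1/10 s, in which the tool goes at most 50 mm and 8.59 degrees, less where a joint would pass 70% of its speed; a pose out of reach is approached as far as the arm can. A call with a number of a shift or a turn outside -1 to 1 is refused whole. A call with a gripper value outside its range is refused whole. The fingers move at their own pace and stop on an object; "squeeze" is the grip in N (left out, the last holds). Time passes only in rows, so rows that repeat a pose let the fingers close. It gives the time, the measured TCP pose, the force, the opening and the grip force at its end, in the units of the state.
- get_obs(): the state, without advancing time (a new reading comes with each control period).
- grab_frame(name): name is "scene" or "side" or "wrist"; returns the picture (420x560x3 uint8, red, green, blue); there is no depth.
- get_calibration(name): a dict with "K" (3x3 intrinsics, pixels), "xyz" and "attitude" of the camera in the world. Camera axes: x right, y down, z forward; pixel columns grow to the right and rows downward; lengths in m; the calibration is good to about 2 mm. A picture is of the moment at which its call begins: read the wrist's pose just before it. get_calibration takes no time and is no camera call; for the wrist camera it gives the pose at the moment of the call.
- finish_job(): hands the job in; it is judged then, once.
Trained networks look in the newest picture that a camera, given by its name, has taken for a name from the list of things; names that differ only in an ending like _2 or _b are one class to them, and where a whole thing is asked for, a point or a joint stands for the part that bears it (a point fixed in the world has none). Each returns a list of dicts, best first, with "p" (0 to 1); they miss things now and then, are a little off and sometimes report something else, mostly with a low value. They report only what shows in the picture. A call takes as long as a camera call. They do not tell look-alikes from the thing itself.
- boxes_of(query, camera): "box" ([left, top, right, bottom] as shares, 0 to 1, of the picture: columns of its width, rows of its height, round what is visible of it).
- mark_of(query, camera): "location" ([row, column] as shares, 0 to 1, of the picture: columns of its width, rows of its height: a listed point, or the origin of a listed thing).
The state is a dict: "time_s": time; "joint_pos": joint angles; "qd": joint speeds; "joint_efforts": joint torques, N m; "ee_pos": TCP position; "eef_rot": TCP orientation; "contact_force": force on the tool from outside, world axes, zero at the start; "ft_torque": the same for the moment, N m; "gripper_width": opening from 0.0 (shut) to 1.0 (fully open); "gripper_force": force on a finger pad.
Only numpy, scipy, OpenCV 4.12 (cv2) and the standard library are available. Lean on these libraries where they do the work, as an engineer would, in place of code of your own. Each camera call takes 0.05 s, during which the arm holds its last target. There are 200 camera calls.

TASK

Set the slate slab gently into the well of the brass chiller so that it lies fully home, flat and square. Then switch the chiller on: turn the red isolator handle from its red OFF mark clockwise to its green ON mark until it clicks home. Leave the three glass cloches standing where they are, and let go of everything at the end.

Things in the scene. Friction and masses are not known exactly. Their poses are not given: they have to be found in the camera images.
- slab: Dark slate chill slab, 150 (its x) x 100 (y) x 18 mm thick, about 0.7 kg, lying loose on the counter. On its middle stands a light wooden lifting bar, 70 mm long (along x), 14 mm thick (y), from 18 to 58 mm above the underside; grip it across its 14 mm. Origin: centre of the slab's underside, z up. Either way round fits.
- chiller: Fixed brass chiller base with a steel-floored rectangular well for the slab. Outside 202 (x) x 152 (y) mm, rim 32 mm above the counter. Well 156 (x) x 106 (y) mm, that is 3 mm clear on every side of the slab; the upper 10 mm of its walls slope outwards by 6 mm as a lead-in. Origin: centre of the underside, at counter height, x along the long side.
- well (a point): Centre of the well's floor, 12 mm above the counter, axes as the chiller's. The slab's origin comes here when it is seated, its top then 2 mm below the rim.
- isolator_box: Fixed grey isolator housing, 110 x 110 x 55 mm high, yellow disc on top, a red OFF mark on the top at its (+x, +y) corner and a green ON mark at its (+x, -y) corner. Origin: centre of its underside; the handle's upright axis passes through it.
- handle_end (a point): Point on the red handle, 85 mm from its axis and 75 mm above the counter, moving with the handle; its x axis points outwards along the handle. The handle is a bar 16 mm wide and 22 mm high (64 to 86 mm above the counter) that reaches 105 mm from the axis; its end overhangs the housing, and it can be pushed sideways from either side. The hub is 48 mm across, its top level with the handle's.
- isolator (a joint): Angle of the red handle in rad: 0 = OFF (handle over the red mark, 45 degrees from the box's x towards its y), 1.571 = ON (over the green mark, 45 degrees on the other side); grows clockwise seen from above. Hard stops at both ends. An over-centre mechanism holds it in either detent with about 0.5 N m (6 N at handle_end), resists up to half-way round and snaps it home by itself beyond that.
- cloche_a: Glass cloche on a glass foot with a choux pastry inside, 132 mm across, 188 mm high, loose, about 0.9 kg; origin: centre of its underside. Bystander.
- cloche_b: The same kind of cloche, with a green tart inside. Bystander.
- cloche_c: The same kind of cloche, with a pink macaron inside. Bystander.
Mind the look-alikes: they are no part of the job. What is shaped like the slab but turquoise is not meant.

How it is judged:
By the outcome, as a careful person would: the job done as asked, in the order asked, and still so for the second after the job is handed in, with the robot touching nothing.
It also fails if it takes over 64 s, if anything falls off the work surface, if the arm or the gripper's body presses on something with over 40 N, if the wrist force passes 120 N, or if a joint passes its speed limit or range.

## Working session

There is one attempt and no reset: what is moved stays moved. The work goes in short steps, Python scripts to look and compute and a tool call to move; the robot and the scene stay as the last step left them, time stands still between calls to the robot, and variables do not carry over. Pictures are saved under pics/ and viewed, at most 13 in all, crops included, and the job is handed in when it is done.

Besides the shell and the picture viewer there is one more tool, called after "Emit:" by a JSON object that holds its "method" and its "body". play_rows: Moves the arm, as the interface text tells. Shifts and turns lie within -1 to 1; 1 stands for 0.3 m of shift or 30 degrees of turn. Its arguments: {"type":"object","properties":{"rows":{"type":"array"},"squeeze":{"type":"number"}},"required":["rows"]}

```bash
mkdir -p pics; python3 - <<'E'
from bench import *
import cv2,numpy as np
ims=[]
for c in("scene","side"):
    im=grab_frame(c); cv2.imwrite(f"pics/{c}0.png",im[:,:,::-1])
    k=get_calibration(c); print(c,k)
    for q in("slab","chiller","isolator_box","handle_end","cloche_a","well"):
        for f in(boxes_of,mark_of):
            try:
                for d in f(q,c)[:4]:
                    v=np.array(d.get("box",d.get("location")))
                    s=[560,420,560,420] if len(v)==4 else [420,560]
                    print(q,f.__name__,(v*s).round(1).tolist(),round(d["p"],2))
            except Exception as e: print(q,e)
print(get_obs())
E
```

```text
scene {'K': array([[421.41940095,   0.        , 283.68952934],
       [  0.        , 421.41940095, 212.43022004],
       [  0.        ,   0.        ,   1.        ]]), 'xyz': array([1.02632988, 0.90698348, 0.7502284 ]), 'attitude': array([ 0.24833833,  0.84327298, -0.45981829, -0.12564194])}
slab call [322.0, 263.7, 385.4, 298.3] 0.94
slab call [408.7, 235.5, 454.4, 280.2] 0.62
slab call [282.4, 352.7] 0.86
chiller call [200.1, 173.3, 262.6, 209.5] 0.64
chiller call [191.1, 230.8] 0.9
isolator_box call [238.7, 201.9, 289.5, 252.7] 0.87
handle_end call [251.8, 208.8, 269.5, 235.3] 0.58
handle_end call [227.9, 258.0] 0.62
cloche_a call [153.9, 164.4, 194.9, 228.6] 0.77
cloche_a call [169.5, 210.7, 213.8, 283.2] 0.72
cloche_a call [222.7, 251.1, 277.5, 340.9] 0.65
cloche_a call [265.4, 197.5] 0.76
well call [200.4, 168.9, 264.8, 210.0] 0.76
well call [188.7, 232.0] 0.83
side {'K': array([[387.77044371,   0.        , 279.02974229],
       [  0.        , 387.77044371, 206.41949626],
       [  0.        ,   0.        ,   1.        ]]), 'xyz': array([0.16896771, 0.7929411 , 0.63570097]), 'at
[... 943 characters left out ...]
73,  0.04840224,  1.60853407, -0.03329057,
        0.94267238, -0.03369633]), 'qd': array([ 2.41052526e-04,  4.09898463e-04, -4.74669804e-04,  9.97771519e-05,
       -4.01468561e-04,  1.91688129e-03, -2.13798905e-03]), 'joint_efforts': array([ 9.01810108e-05, -5.48648000e+01,  1.54621035e+00, -1.98534662e+01,
        9.34251642e-03,  1.60311789e-03,  1.07345482e-06]), 'ee_pos': array([ 0.2099443 , -0.69392834,  0.2023892 ]), 'eef_rot': array([ 9.89227178e-01,  1.46388492e-01, -1.82265814e-05, -8.02262880e-07]), 'contact_force': array([-0.50949837,  0.83318208,  0.32229824]), 'ft_torque': array([-0.03428732,  0.02097275, -0.00680888]), 'gripper_force': 0.0, 'gripper_width': 1.004148191225144}
```

```bash
python3 - <<'E'
import cv2
a=cv2.imread("pics/scene0.png");b=cv2.imread("pics/side0.png")
cv2.imwrite("pics/s1.png",cv2.resize(a[120:345,140:470],(800,545),interpolation=cv2.INTER_CUBIC))
cv2.imwrite("pics/d1.png",cv2.resize(b[110:420,100:430],(638,600),interpolation=cv2.INTER_CUBIC))
E
```

```text
(no output)
```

View pics/s1.png

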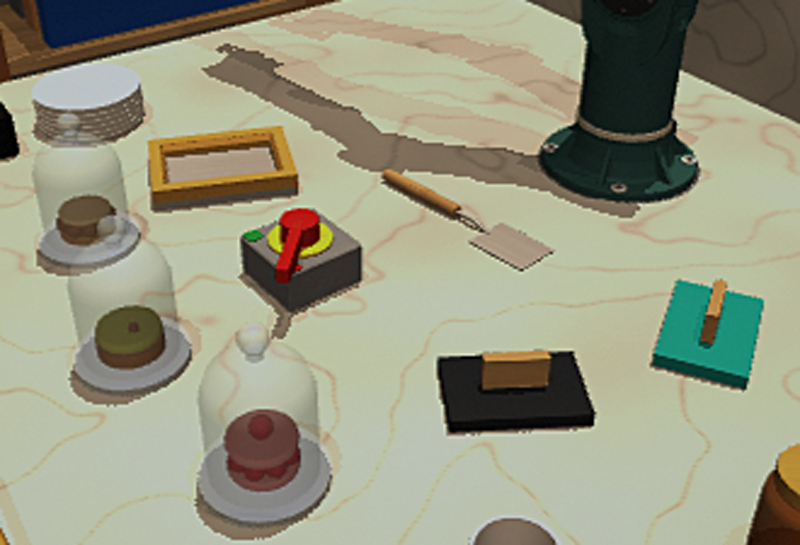

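View pics/d1.png

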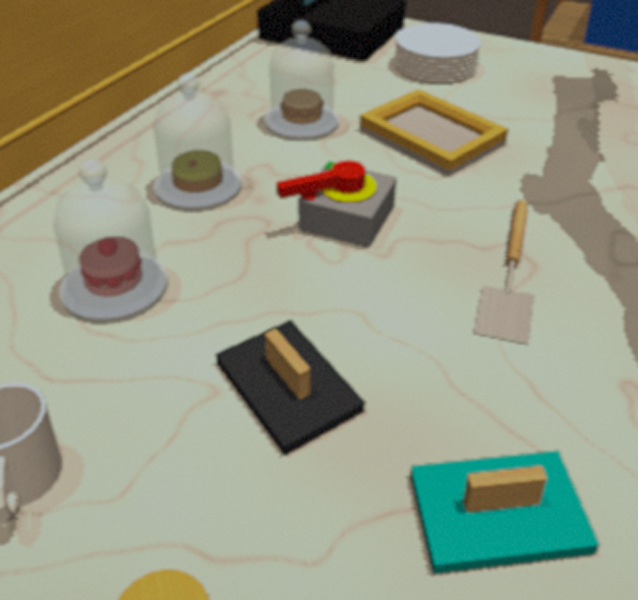

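The scene crop shows the slate slab at about (515,390), the turquoise decoy at (710,335), the brass frame at (222,165), and the isolator at (300,255) with its handle pointing at the camera. The green mark is at (253,235). The three cloches stand to the left, at (89,241), (132,352) and (264,480). The side crop agrees. Next I fit the poses from corner pixels.

```bash
cat > h.py <<'E'
from bench import *
import cv2,numpy as np
from scipy.optimize import least_squares
from scipy.spatial.transform import Rotation as R
def proj(P,k):
    c=(np.atleast_2d(P)-k["xyz"])@R.from_quat(k["attitude"]).as_matrix()
    return c[:,:2]/c[:,2:]*[k["K"][0,0],k["K"][1,1]]+k["K"][:2,2]
def ray(uv,k,z):
    d=R.from_quat(k["attitude"]).as_matrix()@np.linalg.solve(k["K"],[uv[0],uv[1],1])
    return k["xyz"]+d*(z-k["xyz"][2])/d[2]
def rect(p,a,b,z):
    c,s=np.cos(p[2]),np.sin(p[2])
    return np.array([[p[0]+c*x-s*y,p[1]+s*x+c*y,z] for x,y in((-a,-b),(a,-b),(a,b),(-a,b))])
def fitrect(obs,a,b,z):
    """obs: list of (calibration, Nx2 pixels) ; nearest-corner fit"""
    best=None
    w=[ray(u,k,z) for k,uv in obs for u in uv]; m=np.mean(w,0)
    for y0 in np.arange(0,np.pi,np.pi/8):
        def f(p):
            r=[]
            for k,uv in obs:
                q=proj(rect(p,a,b,z),k); uv=np.array(uv,float)
                d=uv[:,None]-q[None]; j=(d**2).sum(2).argmin(1)
                r.append(d[np.arange(len(uv)),j].ravel())
            return np.concatenate(r)
        s=least_squares(f,[m[0],m[1],y0])
        if best is None or s.cost<best.cost: best=s
    return best.x,np.sqrt(2*best.cost/len(best.fun)),best.fun
E
python3 - <<'E'
from h import *
S=lambda l:np.array(l)/2.424+[140,120]
D=lambda l:np.array(l)/1.933+[100,110]
ks,kd=get_calibration("scene"),get_calibration("side")
pr=lambda n,t:print(n,t[0].round(4),np.rad2deg(t[0][2]).round(1),"rms",t[1].round(2))
pr("slab",fitrect([(ks,S([(437,356),(576,352),(594,412),(447,418)])),(kd,D([(218,356),(291,321),(363,403),(287,443)]))],.075,.05,.018))
pr("chill",fitrect([(ks,S([(148,139),(283,127),(298,178),(152,190)])),(kd,D([(360,122),(421,91),(507,128),(448,160)]))],.101,.076,.032))
pr("box",fitrect([(ks,S([(241,239),(290,283),(361,246)])),(kd,D([(300,203),(370,220),(397,180)]))],.055,.055,.055))
for n,s,d,z in(("hub",(299,215),(348,175),.086),("tip",(286,262),(280,187),.075),("green",(253,236),(329,167),.055),("A",(89,241),(300,121),.005),("B",(132,352),(197,185),.005),("C",(264,480),(112,285),.005)):
    print(n,ray(S(s),ks,z).round(3),ray(D(d),kd,z).round(3))
E
```

```text
slab [ 0.4525  0.3063 -0.5222] -29.9 rms 1.28
chill [ 0.5022 -0.2834 -0.3765] -21.6 rms 1.29
box [ 5.2950e-01 -1.5000e-03  3.2198e+00] 184.5 rms 1.53
hub [ 0.529 -0.011  0.086] [0.522 0.009 0.086]
tip [0.584 0.052 0.075] [0.598 0.063 0.075]
green [ 0.577 -0.044  0.055] [ 0.576 -0.042  0.055]
A [ 0.73  -0.222  0.005] [ 0.724 -0.226  0.005]
B [0.769 0.021 0.005] [0.766 0.025 0.005]
C [0.735 0.271 0.005] [0.729 0.263 0.005]
```

```bash
cat >> h.py <<'E'
def plan(xyz,yaw_deg):
    """total shift (tool axes, /0.3) and turn about tool z (/30deg) to reach a down-pointing pose"""
    o=get_obs(); M=R.from_quat(o["eef_rot"]); y=np.rad2deg(np.arctan2(*M.as_matrix()[[1,0],0]))
    T=R.from_euler("z",yaw_deg,degrees=True)*R.from_quat([1,0,0,0])
    dp=M.inv().apply(np.array(xyz)-o["ee_pos"]); dr=np.rad2deg((M.inv()*T).as_rotvec())
    print("at",o["ee_pos"].round(4),"yaw",y.round(2),"dp",(dp/.3).round(3),"dr",(dr/30).round(3),"t",o["time_s"],"F",o["contact_force"].round(1))
E
python3 -c "
from h import *
plan((.47,-.27,.33),45)
print(get_calibration('wrist'))"
```

```text
at [ 0.2099 -0.6939  0.2024] yaw 16.84 dp [ 1.239 -1.101 -0.425] dr [-0.     0.    -0.939] t 1.3 F [-0.5  0.8  0.3]
{'K': array([[345.23450277,   0.        , 281.20059853],
       [  0.        , 345.23450277, 203.43816463],
       [  0.        ,   0.        ,   1.        ]]), 'xyz': array([ 0.2767553 , -0.6743149 ,  0.37306078]), 'attitude': array([ 0.79520145, -0.59016136, -0.08267592,  0.11193261])}
```

Emit:
{"method": "play_rows", "body": {"rows": [{"dp":[0.62,-0.55,-0.42],"dr":[0,0,0],"hand":1},{"dp":[0.62,-0.55,-0.42],"dr":[0,0,0],"hand":1},{"dp":[0.62,-0.55,-0.42],"dr":[0,0,0],"hand":1},{"dp":[0.62,-0.55,-0.42],"dr":[0,0,0],"hand":1},{"dp":[0.62,-0.55,-0.42],"dr":[0,0,0],"hand":1},{"dp":[0.62,-0.55,-0.42],"dr":[0,0,0],"hand":1}]}}

```text
time_s: 1.9
ee_pos: [0.3436, -0.4789, 0.3307]
eef_rot: [0.989, 0.149, 0.002, 0.001]
contact_force: [0.1, -0.9, -0.6]
gripper_width: 0.999
gripper_force: 0.0
```

Emit:
{"method": "play_rows", "body": {"rows": [{"dp":[0.62,-0.55,0],"dr":[0,0,-0.94],"hand":1},{"dp":[0.62,-0.55,0],"dr":[0,0,-0.94],"hand":1},{"dp":[0.62,-0.55,0],"dr":[0,0,-0.94],"hand":1},{"dp":[0.62,-0.55,0],"dr":[0,0,-0.94],"hand":1},{"dp":[0.62,-0.55,0],"dr":[0,0,-0.94],"hand":1},{"dp":[0.62,-0.55,0],"dr":[0,0,-0.94],"hand":1},{"dp":[0.62,-0.55,0],"dr":[0,0,-0.94],"hand":1},{"dp":[0.62,-0.55,0],"dr":[0,0,-0.94],"hand":1}]}}

```text
time_s: 2.7
ee_pos: [0.4696, -0.2718, 0.3284]
eef_rot: [0.924, 0.382, -0.0, 0.0]
contact_force: [-0.1, -0.5, 0.2]
gripper_width: 1.004
gripper_force: 0.0
```

```bash
python3 - <<'E'
from h import *
k=get_calibration("wrist");im=grab_frame("wrist");cv2.imwrite("pics/w1.png",im[:,:,::-1])
np.save("kw1.npy",k,allow_pickle=True)
plan((.43,.29,.33),120)
print(k["xyz"],proj(rect([.5022,-.2834,-.3765],.101,.076,.032),k).round(0).tolist(),proj([[.529,0,.086]],k))
print(get_obs()["qd"].round(3))
E
```

```text
at [ 0.4694 -0.2722  0.3283] yaw 44.85 dp [ 1.229 -1.421 -0.007] dr [-1.000e-03  2.000e-03 -2.505e+00] t 2.75 F [-0.5  0.7  0.3]
[ 0.51910088 -0.22296821  0.498956  ] [[259.0, 224.0], [394.0, 168.0], [355.0, 58.0], [211.0, 124.0]] [[132.74115343 -64.22131918]]
[ 0.009  0.     0.004  0.    -0.004 -0.001 -0.003]
```

View pics/w1.png

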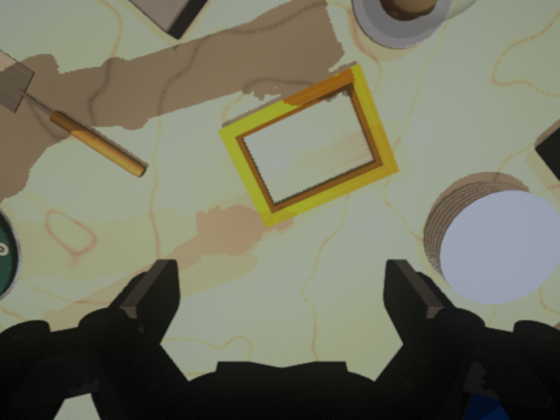

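The wrist picture shows the empty brass well, with rim corners near (221,128), (357,66), (398,171) and (273,227). I'll fit its outline with the colour mask, then go look at the slab.

```bash
cat >> h.py <<'E'
def quad(mask):
    """sub-pixel corners of the largest 4-sided blob: line fits to hull sides"""
    c=max(cv2.findContours(mask.astype(np.uint8),cv2.RETR_EXTERNAL,cv2.CHAIN_APPROX_NONE)[0],key=cv2.contourArea)
    h=cv2.convexHull(c)
    for e in np.arange(2,20,.5):
        q=cv2.approxPolyDP(h,e,True)[:,0].astype(float)
        if len(q)<=4: break
    pts=c[:,0].astype(float); L=[]
    for i in range(4):
        a,b=q[i],q[(i+1)%4]; d=(b-a)/np.linalg.norm(b-a); n=np.array([-d[1],d[0]])
        t=(pts-a)@d; s=(pts-a)@n; ok=(abs(s)<3)&(t>6)&(t<np.linalg.norm(b-a)-6)
        vx,vy,x,y=cv2.fitLine(pts[ok].astype(np.float32),cv2.DIST_HUBER,0,.01,.01).ravel()
        n=np.array([-vy,vx]); n=n*np.sign(n@(np.array([x,y])-q.mean(0))); L.append((n,n@[x,y]+.5))
    return np.array([np.linalg.solve([L[i-1][0],L[i][0]],[L[i-1][1],L[i][1]]) for i in range(4)])
E
python3 - <<'E'
from h import *
k=np.load("kw1.npy",allow_pickle=True).item();im=cv2.imread("pics/w1.png")
h=cv2.cvtColor(im,cv2.COLOR_BGR2HSV)
m=((h[...,1]>150)&(h[...,0]>8)&(h[...,0]<35)).astype(np.uint8)
m[:,:200]=0;m[:50]=0;m[240:]=0;m[:,405:]=0
q=quad(m);print(q.round(1).tolist())
t=fitrect([(k,q)],.101,.076,.032);print(t[0].round(4),np.rad2deg(t[0][2]),t[1],t[2].round(1))
w=np.array([ray(u,k,.032) for u in q]);print(np.linalg.norm(w-np.roll(w,1,0),axis=1))
# inner opening
cs,hi=cv2.findContours(m,cv2.RETR_CCOMP,cv2.CHAIN_APPROX_NONE)
H=max([c for c,x in zip(cs,hi[0]) if x[3]>=0],key=cv2.contourArea);mm=np.zeros_like(m);cv2.drawContours(mm,[H],-1,1,-1)
q=quad(mm);print(q.round(1).tolist(),[ray(u,k,.012).round(3)[:2].tolist() for u in q])
E
```

```text
[[358.7, 62.7], [398.3, 170.4], [266.0, 227.5], [217.6, 130.2]]
[ 0.5032 -0.2927  2.7833] 159.47291850520074 0.5609747346057201 [-0.5  0.5 -0.7 -0.1  0.4 -0.7  0.9  0. ]
[0.20010534 0.15111753 0.20024108 0.15071462]
[[347.5, 86.5], [376.1, 161.4], [272.9, 206.4], [239.6, 137.0]] [[0.598, -0.27], [0.559, -0.374], [0.408, -0.317], [0.447, -0.213]]
```

Emit:
{"method": "play_rows", "body": {"rows": [{"dp":[0.62,-0.71,0],"dr":[0,0,-1],"hand":1},{"dp":[0.62,-0.71,0],"dr":[0,0,-1],"hand":1},{"dp":[0.62,-0.71,0],"dr":[0,0,-1],"hand":1},{"dp":[0.62,-0.71,0],"dr":[0,0,-1],"hand":1},{"dp":[0.62,-0.71,0],"dr":[0,0,-1],"hand":1},{"dp":[0.62,-0.71,0],"dr":[0,0,-1],"hand":1},{"dp":[0.62,-0.71,0],"dr":[0,0,-1],"hand":1},{"dp":[0.62,-0.71,0],"dr":[0,0,-1],"hand":1}]}}

```text
time_s: 3.55
ee_pos: [0.4512, 0.0106, 0.3285]
eef_rot: [0.793, 0.609, -0.0, 0.0]
contact_force: [-0.3, 0.2, 0.5]
gripper_width: 1.0
gripper_force: 0.0
```

```bash
python3 - <<'E'
from h import *
plan((.45,.26,.33),125)
E
```

```text
at [0.4512 0.0106 0.3285] yaw 74.97 dp [ 0.802 -0.219 -0.006] dr [ 0.     0.002 -1.668] t 3.55 F [-0.3  0.2  0.5]
```

Emit:
{"method": "play_rows", "body": {"rows": [{"dp":[0.8,-0.22,0],"dr":[0,0,-1],"hand":1},{"dp":[0.8,-0.22,0],"dr":[0,0,-1],"hand":1},{"dp":[0.8,-0.22,0],"dr":[0,0,-1],"hand":1},{"dp":[0.8,-0.22,0],"dr":[0,0,-1],"hand":1},{"dp":[0.8,-0.22,0],"dr":[0,0,-1],"hand":1},{"dp":[0.8,-0.22,0],"dr":[0,0,-1],"hand":1},{"dp":[0.8,-0.22,0],"dr":[0,0,-1],"hand":1},{"dp":[0.8,-0.22,0],"dr":[0,0,-1],"hand":1}]}}

```text
time_s: 4.35
ee_pos: [0.4506, 0.2575, 0.3277]
eef_rot: [0.61, 0.792, -0.001, 0.0]
contact_force: [0.5, -0.4, 0.2]
gripper_width: 1.0
gripper_force: 0.0
```

```bash
python3 - <<'E'
from h import *
k=get_calibration("wrist");im=grab_frame("wrist");cv2.imwrite("pics/w2.png",im[:,:,::-1])
np.save("kw2.npy",k,allow_pickle=True)
p=proj(rect([.4525,.3063,-.5222],.075,.05,.018),k);print(p.round(0).tolist())
m=(im.max(2)<70).astype(np.uint8)
lo,hi=(p.min(0)-25).astype(int).clip(0),(p.max(0)+25).astype(int);z=np.zeros_like(m);z[lo[1]:hi[1],lo[0]:hi[0]]=1;m*=z
q=quad(m);print(q.round(1).tolist())
t=fitrect([(k,q)],.075,.05,.018);print(t[0].round(4),np.rad2deg(t[0][2]),t[1],t[2].round(1))
w=np.array([ray(u,k,.018) for u in q]);print(np.linalg.norm(w-np.roll(w,1,0),axis=1))
h=cv2.cvtColor(im,cv2.COLOR_RGB2HSV);b=(h[...,1]>80)&(h[...,0]<25)&(h[...,2]>100)
b=(b*cv2.fillConvexPoly(z*0,q.astype(int),1)).astype(np.uint8)
c=max(cv2.findContours(b,0,1)[0],key=cv2.contourArea);r=cv2.minAreaRect(c);print("bar",r,ray(r[0],k,.05))
plan((.4525,.3063,.15),150)
v=im[:,:,::-1].copy();cv2.polylines(v,[q.astype(int)],True,(0,0,255));cv2.drawContours(v,[c],-1,(0,255,0));cv2.imwrite("pics/w2v.png",v)
E
```

```text
[[226.0, 108.0], [304.0, 185.0], [357.0, 134.0], [279.0, 51.0]]
[[265.4, 96.5], [358.0, 133.7], [305.0, 186.7], [317.4, 199.2]]
[0.4559 0.2765 2.892 ] 165.70191621970122 8.753359170290516 [  7.5  14.6   3.6  -4.4 -12.2 -12.7   0.2  -0.3]
[0.15934139 0.13507664 0.10298261 0.02597445]
bar ((293.0000305175781, 125.00001525878906), (55.154327392578125, 11.31370735168457), 45.0) [0.45329901 0.30336995 0.05      ]
at [0.4505 0.2575 0.3279] yaw 104.74 dp [0.157 0.048 0.593] dr [-0.003  0.002 -1.509] t 4.4 F [ 0.2  0.2 -1. ]
```

View pics/w2v.png

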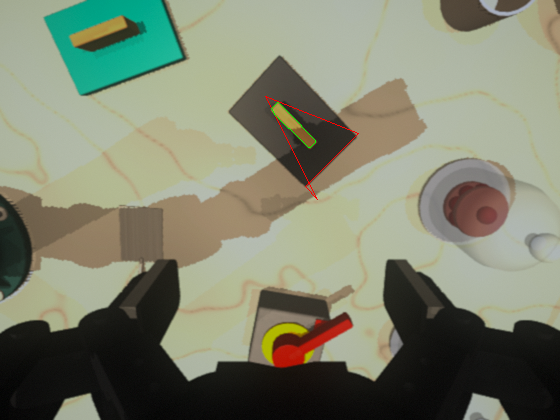

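The slate slab is at (229,112), (280,56), (357,135) and (305,186). Glare spoiled the threshold, so I'll raise it.

```bash
python3 - <<'E'
from h import *
k=np.load("kw2.npy",allow_pickle=True).item();im=cv2.imread("pics/w2.png")
print(im[112,245],im[80,280],im[100,230],im[160,350])
for th in(100,110,120):
    m=(im.max(2)<th).astype(np.uint8);m[:40]=0;m[205:]=0;m[:,:215]=0;m[:,375:]=0
    m=cv2.morphologyEx(m,cv2.MORPH_OPEN,np.ones((5,5)));q=quad(m)
    t=fitrect([(k,q)],.075,.05,.018);print(q.round(1).tolist(),t[0].round(4),np.rad2deg(t[0][2]),t[1],t[2].round(1))
h=cv2.cvtColor(im,cv2.COLOR_BGR2HSV)
r=(h[...,1]>150)&((h[...,0]<6)|(h[...,0]>174))&(h[...,2]>90)
r[:300]=0;r[:,:262]=0;r[:,360:]=0
c=max(cv2.findContours(r.astype(np.uint8),0,1)[0],key=cv2.contourArea);a=cv2.minAreaRect(c)
print("red",a)
print([ray(u,k,.086).round(3).tolist() for u in((288,357),(352,321),(347,313))])
print(proj(rect([.5295,0,.08],.055,.055,.055),k).round(0).tolist())
E
```

```text
[73 84 89] [66 75 79] [151 186 179] [106 133 155]
[[279.1, 54.5], [356.6, 136.1], [305.0, 187.7], [228.4, 111.1]] [0.4544 0.3029 2.623 ] 150.28861009819292 0.6141737094242414 [-0.1  0.6 -0.8 -0.7 -0.3  0.3  1.2 -0.3]
[[279.0, 54.1], [356.7, 136.0], [305.0, 187.7], [228.2, 110.9]] [0.4542 0.3031 2.623 ] 150.28812017780987 0.5371744106999626 [-0.2  0.3 -0.6 -0.6 -0.2  0.4  1.  -0.3]
[[279.0, 53.9], [357.5, 136.2], [305.9, 187.8], [227.3, 111.4]] [0.4545 0.303  2.6281] 150.57619800456976 0.20154053408906197 [ 0.  -0.1 -0.2 -0.1  0.2  0.5 -0.  -0.2]
red ((312.9183044433594, 345.298828125), (24.5803165435791, 87.69585418701172), 67.89054870605469)
[[0.53, -0.008, 0.086], [0.6, 0.071, 0.086], [0.589, 0.082, 0.086]]
[[247.0, 362.0], [317.0, 373.0], [332.0, 312.0], [258.0, 300.0]]
```

Emit:
{"method": "play_rows", "body": {"rows": [{"dp":[0.15,0.04,0.5],"dr":[0,0,-0.95],"hand":1},{"dp":[0.15,0.04,0.5],"dr":[0,0,-0.95],"hand":1},{"dp":[0.15,0.04,0.5],"dr":[0,0,-0.95],"hand":1},{"dp":[0.15,0.04,0.5],"dr":[0,0,-0.95],"hand":1},{"dp":[0.15,0.04,0.5],"dr":[0,0,-0.95],"hand":0.6},{"dp":[0.15,0.04,0.5],"dr":[0,0,-0.95],"hand":0.6}]}}

```text
time_s: 5.0
ee_pos: [0.4509, 0.3067, 0.1801]
eef_rot: [0.396, 0.918, 0.001, 0.001]
contact_force: [-0.4, 0.5, -0.1]
gripper_width: 0.693
gripper_force: 0.0
```

```bash
python3 - <<'E'
from h import *
plan((.454,.303,.1),150.3)
E
```

```text
at [0.4509 0.3067 0.1801] yaw 133.3 dp [-0.016 -0.002  0.267] dr [ 0.004  0.003 -0.567] t 5.0 F [-0.4  0.5 -0.1]
```

Emit:
{"method": "play_rows", "body": {"rows": [{"dp":[-0.016,-0.002,0.1],"dr":[0.004,0.003,-0.57],"hand":0.6},{"dp":[-0.016,-0.002,0.1],"dr":[0.004,0.003,-0.57],"hand":0.6},{"dp":[-0.016,-0.002,0.2],"dr":[0.004,0.003,-0.57],"hand":0.6},{"dp":[-0.016,-0.002,0.2],"dr":[0.004,0.003,-0.57],"hand":0.6},{"dp":[-0.016,-0.002,0.2],"dr":[0.004,0.003,-0.57],"hand":0.6},{"dp":[-0.016,-0.002,0.2],"dr":[0.004,0.003,-0.57],"hand":0.6}]}}

```text
time_s: 5.6
ee_pos: [0.4535, 0.304, 0.1205]
eef_rot: [0.254, 0.967, 0.0, 0.0]
contact_force: [-0.2, 0.2, -1.2]
gripper_width: 0.601
gripper_force: 0.0
```

```bash
python3 - <<'E'
from h import *
plan((.454,.303,.026),150.3)
k=get_calibration("wrist");im=grab_frame("wrist")
# check of bar position from close up
p=proj(rect([.454,.303,np.deg2rad(150.3)],.035,.007,.058),k);z=np.zeros(im.shape[:2],np.uint8);cv2.fillConvexPoly(z,p.astype(int),1);z=cv2.dilate(z,np.ones((31,31)))
h=cv2.cvtColor(im,cv2.COLOR_RGB2HSV);b=((h[...,1]>80)&(h[...,0]<28)&(h[...,2]>90)).astype(np.uint8)*z
c=max(cv2.findContours(b,0,1)[0],key=cv2.contourArea);print(p.round(0).tolist(),cv2.minAreaRect(c))
v=im[:,:,::-1].copy();cv2.polylines(v,[p.astype(int)],True,(0,0,255));cv2.imwrite("pics/w3.png",v)
E
```

```text
at [0.4535 0.304  0.1205] yaw 150.57 dp [-0.003 -0.002  0.315] dr [0.002 0.001 0.009] t 5.6 F [-0.2  0.2 -1.2]
[[291.0, 254.0], [292.0, 159.0], [271.0, 159.0], [271.0, 254.0]] ((281.5, 203.0), (100.0, 19.0), 90.0)
```

View pics/w3.png

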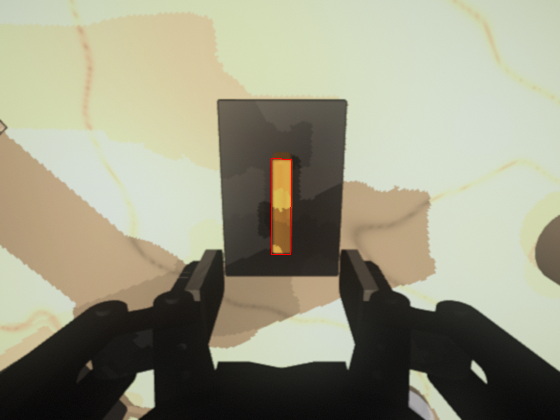

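The predicted bar outline (red, centre about (281,207)) lies exactly on the bar and the slab is square to the gripper, so I descend and grip.

Emit:
{"method": "play_rows", "body": {"rows": [{"dp":[-0.003,-0.002,0.1],"dr":[0.002,0.001,0],"hand":0.6},{"dp":[-0.003,-0.002,0.2],"dr":[0.002,0.001,0],"hand":0.6},{"dp":[-0.003,-0.002,0.27],"dr":[0.002,0.001,0],"hand":0.6},{"dp":[-0.003,-0.002,0.315],"dr":[0.002,0.001,0],"hand":0.6},{"dp":[-0.003,-0.002,0.315],"dr":[0.002,0.001,0],"hand":0.6},{"dp":[-0.003,-0.002,0.315],"dr":[0.002,0.001,0],"hand":0.6}]}}

```text
time_s: 6.25
ee_pos: [0.4529, 0.303, 0.0247]
eef_rot: [0.253, 0.967, -0.001, -0.001]
contact_force: [-0.0, 0.8, 0.2]
gripper_width: 0.6
gripper_force: 0.0
```

Emit:
{"method": "play_rows", "body": {"rows": [{"dp":[0,0,0],"dr":[0,0,0],"hand":0},{"dp":[0,0,0],"dr":[0,0,0],"hand":0},{"dp":[0,0,0],"dr":[0,0,0],"hand":0},{"dp":[0,0,0],"dr":[0,0,0],"hand":0},{"dp":[0,0,0],"dr":[0,0,0],"hand":0},{"dp":[0,0,0],"dr":[0,0,0],"hand":0},{"dp":[0,0,0],"dr":[0,0,0],"hand":0},{"dp":[0,0,0],"dr":[0,0,0],"hand":0}], "squeeze": 60}}

```text
time_s: 7.05
ee_pos: [0.4534, 0.3034, 0.0252]
eef_rot: [0.254, 0.967, 0.0, -0.001]
contact_force: [-0.3, -0.5, 5.3]
gripper_width: 0.133
gripper_force: 58.6
```

```bash
python3 - <<'E'
from h import *
plan((.454,.303,.20),150.3);o=get_obs();print(o["gripper_width"],o["gripper_force"])
E
```

```text
at [0.4534 0.3034 0.0252] yaw 150.63 dp [-0.002 -0.    -0.583] dr [-0.    -0.003  0.011] t 7.05 F [-0.3 -0.5  5.3]
0.13259928396477608 58.61254155635834
```

Emit:
{"method": "play_rows", "body": {"rows": [{"dp":[0,0,-0.03],"dr":[0,0,0],"hand":0},{"dp":[0,0,-0.08],"dr":[0,0,0],"hand":0},{"dp":[0,0,-0.16],"dr":[0,0,0],"hand":0},{"dp":[0,0,-0.26],"dr":[0,0,0],"hand":0},{"dp":[0,0,-0.36],"dr":[0,0,0],"hand":0},{"dp":[0,0,-0.46],"dr":[0,0,0],"hand":0},{"dp":[0,0,-0.58],"dr":[0,0,0],"hand":0},{"dp":[0,0,-0.58],"dr":[0,0,0],"hand":0}]}}

```text
time_s: 7.85
ee_pos: [0.4548, 0.3051, 0.2027]
eef_rot: [0.253, 0.967, 0.003, 0.001]
contact_force: [2.2, 2.0, -5.5]
gripper_width: 0.137
gripper_force: 59.0
```

```bash
python3 - <<'E'
from h import *
plan((.503,-.293,.20),159.5);o=get_obs();print(o["gripper_width"],o["gripper_force"],o["joint_pos"].round(2))
E
```

```text
at [0.4548 0.3051 0.2027] yaw 150.64 dp [-1.117e+00 -1.659e+00  1.000e-03] dr [ 0.011  0.003 -0.295] t 7.85 F [ 2.2  2.  -5.5]
0.1366997858958184 58.97541174577782 [-0.06  0.48 -0.82  1.99  0.46  0.86 -0.08]
```

Emit:
{"method": "play_rows", "body": {"rows": [{"dp":[-0.05,-0.07,0],"dr":[0,0,0],"hand":0},{"dp":[-0.12,-0.18,0],"dr":[0,0,0],"hand":0},{"dp":[-0.2,-0.3,0],"dr":[0,0,-0.05],"hand":0},{"dp":[-0.28,-0.42,0],"dr":[0,0,-0.1],"hand":0},{"dp":[-0.36,-0.54,0],"dr":[0,0,-0.15],"hand":0},{"dp":[-0.44,-0.66,0],"dr":[0,0,-0.2],"hand":0},{"dp":[-0.52,-0.78,0],"dr":[0,0,-0.25],"hand":0},{"dp":[-0.6,-0.9,0],"dr":[0,0,-0.295],"hand":0}]}}

```text
time_s: 8.65
ee_pos: [0.4755, -0.0231, 0.197]
eef_rot: [0.177, 0.984, -0.001, -0.003]
contact_force: [0.4, 0.3, -4.9]
gripper_width: 0.134
gripper_force: 59.0
```

```bash
python3 - <<'E'
from h import *
plan((.503,-.293,.20),159.5);o=get_obs();print(o["gripper_width"],o["gripper_force"],o["joint_pos"].round(2))
E
```

```text
at [ 0.4755 -0.0231  0.197 ] yaw 159.56 dp [-0.4   -0.811 -0.009] dr [-0.007 -0.01   0.002] t 8.65 F [ 0.4  0.3 -4.9]
0.13350228351811283 59.01784300804138 [ 0.64  0.41 -0.88  2.13  0.44  0.8   0.7 ]
```

Emit:
{"method": "play_rows", "body": {"rows": [{"dp":[-0.08,-0.12,0],"dr":[0,0,0],"hand":0},{"dp":[-0.15,-0.26,0],"dr":[0,0,0],"hand":0},{"dp":[-0.22,-0.4,0],"dr":[0,0,0],"hand":0},{"dp":[-0.29,-0.54,0],"dr":[0,0,0],"hand":0},{"dp":[-0.35,-0.66,0],"dr":[0,0,0],"hand":0},{"dp":[-0.38,-0.75,0],"dr":[0,0,0],"hand":0},{"dp":[-0.4,-0.8,0],"dr":[0,0,0],"hand":0},{"dp":[-0.4,-0.8,0],"dr":[0,0,0],"hand":0}]}}

```text
time_s: 9.45
ee_pos: [0.504, -0.2907, 0.1969]
eef_rot: [0.18, 0.984, -0.001, -0.003]
contact_force: [0.1, 0.7, -6.3]
gripper_width: 0.13
gripper_force: 59.0
```

Emit:
{"method": "play_rows", "body": {"rows": [{"dp":[0,0,0],"dr":[0,0,0],"hand":0},{"dp":[0,0,0],"dr":[0,0,0],"hand":0},{"dp":[0,0,0],"dr":[0,0,0],"hand":0}]}}

```text
time_s: 9.75
ee_pos: [0.506, -0.2855, 0.1986]
eef_rot: [0.176, 0.984, -0.001, -0.002]
contact_force: [-0.2, -0.6, -6.3]
gripper_width: 0.129
gripper_force: 59.0
```

```bash
python3 - <<'E'
from h import *
plan((.503,-.293,.12),159.5);o=get_obs();print(o["gripper_width"],o["gripper_force"],o["joint_pos"].round(2))
k=get_calibration("wrist");im=grab_frame("wrist")
v=im[:,:,::-1].copy();cv2.imwrite("pics/w4.png",v)
for n,a,b,z,c in(("slab",.075,.05,.193,(0,0,255)),("ch",.101,.076,.032,(255,0,0))):
    p=proj(rect([.503,-.293,np.deg2rad(159.5)],a,b,z),k);cv2.polylines(v,[p.astype(int)],True,c)
cv2.imwrite("pics/w4v.png",v)
E
```

```text
at [ 0.506  -0.2855  0.1986] yaw 159.69 dp [-0.    -0.026  0.262] dr [-0.004 -0.006  0.006] t 9.75 F [-0.2 -0.6 -6.3]
0.12892978191988283 59.02641177177429 [ 1.02  0.53 -0.82  1.92  0.49  0.91  1.17]
```

View pics/w4v.png

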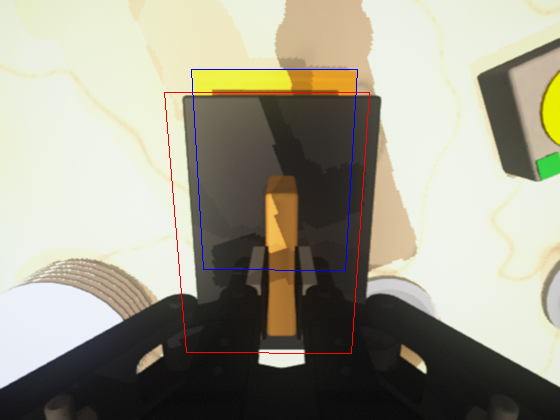

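The chiller outline (blue, top edge row 69, columns 191–357) matches. The held slab, with its far edge at row 97 and columns 184–380, looks narrower than predicted, so it may be pitched. I'll measure its pose in the hand.

```bash
python3 - <<'E'
from h import *
im=cv2.imread("pics/w4.png");k=get_calibration("wrist");o=get_obs()
g=im.max(2).astype(int)
for r in(92,94,96,98,100,105):print(r,g[r,200:380:20])
L=[];Rr=[]
for r in range(110,300,10):
    d=np.diff(g[r-1:r+2].mean(0)); a=150+np.argmin(d[150:215]); b=345+np.argmax(d[345:395]); L.append((a,r));Rr.append((b,r))
print("L",L);print("R",Rr)
# bar near/far end on top
h=cv2.cvtColor(im,cv2.COLOR_BGR2HSV);b=((h[...,1]>80)&(h[...,0]<28)&(h[...,2]>90))
for r in(165,170,175,180,185,190,200,220,240,300,320,330,335,340):
    c=np.where(b[r,240:330])[0]+240;print(r,(c.min(),c.max()) if len(c) else None,end=";")
T=R.from_quat(o["eef_rot"]);C=R.from_quat(k["attitude"])
print("\ncam in tool",T.inv().apply(k["xyz"]-o["ee_pos"]).round(4),(T.inv()*C).as_rotvec(degrees=True).round(1))
E
```

```text
92 [241 166 164 163 161 114 140 233 210]
94 [235 148 146 144 146 106 128 225 200]
96 [81 73 72 57 62 57 58 73 73]
98 [107 102 100  59  62  61  60  62  66]
100 [121 113 107  64  64  63  63  67  70]
105 [119 111 105  95  61  61  62  64  69]
L [(np.int64(182), 110), (np.int64(183), 120), (np.int64(184), 130), (np.int64(184), 140), (np.int64(185), 150), (np.int64(186), 160), (np.int64(187), 170), (np.int64(187), 180), (np.int64(188), 190), (np.int64(189), 200), (np.int64(190), 210), (np.int64(190), 220), (np.int64(191), 230), (np.int64(192), 240), (np.int64(193), 250), (np.int64(193), 260), (np.int64(194), 270), (np.int64(195), 280), (np.int64(196), 290)]
R [(np.int64(379), 110), (np.int64(379), 120), (np.int64(378), 130), (np.int64(377), 140), (np.int64(376), 150), (np.int64(376), 160), (np.int64(375), 170), (np.int64(374), 180), (np.int64(373), 190), (np.int64(373), 200), (np.int64(372), 210), (np.int64(371), 220), (np.int64(370), 230), (np.int64(370), 240), (np.int64(369), 250), (np.int64(368), 260), (np.int64(367), 270), (np.int64(367), 280), (np.int64(366), 290)]
165 None;170 None;175 None;180 (np.int64(268), np.int64(292));185 (np.int64(267), np.int64(294));190 (np.int64(266), np.int64(294));200 (np.int64(265), np.int64(297));220 (np.int64(265), np.int64(297));240 (np.int64(265), np.int64(297));300 (np.int64(268), np.int64(294));320 (np.int64(267), np.int64(295));330 (np.int64(267), np.int64(295));335 (np.int64(269), np.int64(293));340 None;
cam in tool [ 0.0695 -0.0005 -0.1706] [-12.5 -12.6  89.4]
```

```bash
python3 - <<'E'
from h import *
k=get_calibration("wrist");o=get_obs();T=R.from_quat(o["eef_rot"])
rows=np.arange(110,300,20.)
Lc=182.3+(rows-110)*14/180; Rc=379.5-(rows-110)*13.3/180
def pts(p):
    x,y,z,pit,yaw=p
    S=R.from_euler("zy",[yaw,pit])
    c=S.apply([[.075,-.05,0],[-.075,-.05,0],[-.075,.05,0],[.075,.05,0]])+[x,y,z]
    return proj(T.apply(c)+o["ee_pos"],k)
def f(p):
    q=pts(p); a,b=(q[:2],q[2:]) if q[0,0]<q[3,0] else (q[2:],q[:2])
    li=lambda s:s[0,0]+(rows-s[0,1])*(s[1,0]-s[0,0])/(s[1,1]-s[0,1])
    far=q[q[:,1].argsort()[:2],1]
    return np.r_[li(a)-Lc,li(b)-Rc,3*(far-95.2)]
s=least_squares(f,[0,0,.008,0,0]);print(s.x[:3].round(4),np.rad2deg(s.x[3:]).round(2),s.cost,pts(s.x).round(0).tolist())
x,y,z,pit,yaw=s.x
bar=R.from_euler("zy",[yaw,pit]).apply([[.035,0,-.04],[-.035,0,-.04]])+[x,y,z];print(proj(T.apply(bar)+o["ee_pos"],k))
bar=[[.035,0,-.032],[-.035,0,-.032]];print("if level",proj(T.apply(bar)+o["ee_pos"],k))
E
```

```text
[-0.0009 -0.0008  0.0107] [ 0.02 -0.03] 0.08411611500581738 [[181.0, 95.0], [201.0, 348.0], [362.0, 348.0], [381.0, 95.0]]
[[280.90229831 192.03709131]
 [281.00359416 334.26967981]]
if level [[282.75886368 191.50616011]
 [282.55791948 336.34754297]]
```

Emit:
{"method": "play_rows", "body": {"rows": [{"dp":[0.003,-0.026,0.06],"dr":[-0.004,-0.006,0.006],"hand":0},{"dp":[0.003,-0.026,0.14],"dr":[-0.004,-0.006,0.006],"hand":0},{"dp":[0.003,-0.026,0.22],"dr":[-0.004,-0.006,0.006],"hand":0},{"dp":[0.003,-0.026,0.3],"dr":[-0.004,-0.006,0.006],"hand":0},{"dp":[0.003,-0.026,0.38],"dr":[-0.004,-0.006,0.006],"hand":0},{"dp":[0.003,-0.026,0.42],"dr":[-0.004,-0.006,0.006],"hand":0},{"dp":[0.003,-0.026,0.42],"dr":[-0.004,-0.006,0.006],"hand":0},{"dp":[0.003,-0.026,0.42],"dr":[-0.004,-0.006,0.006],"hand":0}]}}

```text
time_s: 10.6
ee_pos: [0.5027, -0.2948, 0.0732]
eef_rot: [0.179, 0.984, -0.0, 0.001]
contact_force: [1.1, 0.3, -5.8]
gripper_width: 0.132
gripper_force: 59.0
```

```bash
python3 - <<'E'
from h import *
plan((.5022,-.2927,.037),159.5)
for c in("scene","side"):
    im=grab_frame(c)[:,:,::-1]; cv2.imwrite(f"pics/{c}5.png",im)
a=cv2.imread("pics/scene5.png")[130:230,170:290];b=cv2.imread("pics/side5.png")[120:220,265:385]
cv2.imwrite("pics/c5.png",cv2.resize(np.vstack([a,b]),(360,600),interpolation=cv2.INTER_CUBIC))
E
```

```text
at [ 0.5027 -0.2948  0.0732] yaw 159.34 dp [0.004 0.006 0.121] dr [-0.     0.003 -0.005] t 10.6 F [ 1.1  0.3 -5.8]
```

View pics/c5.png

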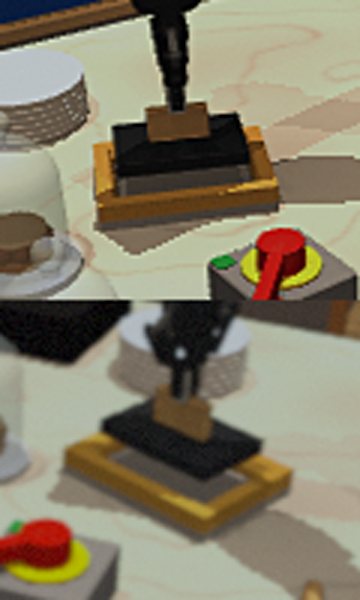

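Both views show the slab level over the well and parallel to it, so I lower it slowly.

Emit:
{"method": "play_rows", "body": {"rows": [{"dp":[0.002,0.003,0],"dr":[0,0,0],"hand":0},{"dp":[0.003,0.004,0.015],"dr":[0,0,0],"hand":0},{"dp":[0.003,0.004,0.03],"dr":[0,0,0],"hand":0},{"dp":[0.003,0.004,0.045],"dr":[0,0,0],"hand":0},{"dp":[0.003,0.004,0.06],"dr":[0,0,0],"hand":0},{"dp":[0.003,0.004,0.07],"dr":[0,0,0],"hand":0},{"dp":[0.003,0.004,0.08],"dr":[0,0,0],"hand":0},{"dp":[0.003,0.004,0.08],"dr":[0,0,0],"hand":0}]}}

```text
time_s: 11.5
ee_pos: [0.5011, -0.2934, 0.048]
eef_rot: [0.18, 0.984, -0.0, -0.0]
contact_force: [-0.5, -0.4, -5.9]
gripper_width: 0.131
gripper_force: 59.0
```

```bash
python3 - <<'E'
from h import *
plan((.5022,-.2927,.037),159.5)
E
```

```text
at [ 0.5011 -0.2934  0.048 ] yaw 159.31 dp [-0.003  0.004  0.037] dr [-0.001 -0.001 -0.006] t 11.5 F [-0.5 -0.4 -5.9]
```

Emit:
{"method": "play_rows", "body": {"rows": [{"dp":[-0.002,0.002,0.008],"dr":[0,0,0],"hand":0},{"dp":[-0.002,0.002,0.015],"dr":[0,0,0],"hand":0},{"dp":[-0.002,0.002,0.02],"dr":[0,0,0],"hand":0},{"dp":[-0.002,0.002,0.025],"dr":[0,0,0],"hand":0},{"dp":[-0.002,0.002,0.03],"dr":[0,0,0],"hand":0},{"dp":[-0.002,0.002,0.034],"dr":[0,0,0],"hand":0},{"dp":[-0.002,0.002,0.034],"dr":[0,0,0],"hand":0}]}}

```text
time_s: 12.2
ee_pos: [0.502, -0.2932, 0.0381]
eef_rot: [0.18, 0.984, -0.0, -0.0]
contact_force: [-0.2, 0.3, -6.5]
gripper_width: 0.133
gripper_force: 59.0
```

```bash
python3 - <<'E'
from h import *
plan((.5022,-.2927,.037),159.5)
E
```

```text
at [ 0.502  -0.2932  0.0381] yaw 159.3 dp [0.    0.002 0.004] dr [-0.001  0.    -0.007] t 12.2 F [-0.2  0.3 -6.5]
```

Emit:
{"method": "play_rows", "body": {"rows": [{"dp":[0,0,0.002],"dr":[0,0,0],"hand":0},{"dp":[0,0,0.004],"dr":[0,0,0],"hand":0},{"dp":[0,0,0.004],"dr":[0,0,0],"hand":0},{"dp":[0,0,0.006],"dr":[0,0,0],"hand":0},{"dp":[0,0,0.006],"dr":[0,0,0],"hand":0}]}}

```text
time_s: 12.7
ee_pos: [0.5023, -0.2933, 0.0372]
eef_rot: [0.18, 0.984, -0.001, 0.0]
contact_force: [-3.0, 0.8, 2.7]
gripper_width: 0.13
gripper_force: 60.1
```

Contact came at the expected seated height. I open slowly and retreat upwards.

Emit:
{"method": "play_rows", "body": {"rows": [{"dp":[0,0,0],"dr":[0,0,0],"hand":0.2},{"dp":[0,0,0],"dr":[0,0,0],"hand":0.4},{"dp":[0,0,0],"dr":[0,0,0],"hand":0.6},{"dp":[0,0,0],"dr":[0,0,0],"hand":0.6},{"dp":[0,0,-0.08],"dr":[0,0,0],"hand":0.6},{"dp":[0,0,-0.2],"dr":[0,0,0],"hand":0.6},{"dp":[0,0,-0.35],"dr":[0,0,0],"hand":0.6},{"dp":[0,0,-0.5],"dr":[0,0,0],"hand":0.6}]}}

```text
time_s: 13.5
ee_pos: [0.5018, -0.2928, 0.1877]
eef_rot: [0.179, 0.984, 0.0, -0.0]
contact_force: [0.3, -0.3, -0.2]
gripper_width: 0.601
gripper_force: 0.0
```

Emit:
{"method": "play_rows", "body": {"rows": [{"dp":[-0.15,0,-0.2],"dr":[0,0,0],"hand":0},{"dp":[-0.15,0,-0.2],"dr":[0,0,0],"hand":0},{"dp":[-0.15,0,-0.2],"dr":[0,0,0],"hand":0},{"dp":[-0.15,0,-0.2],"dr":[0,0,0],"hand":0}]}}

```text
time_s: 13.9
ee_pos: [0.5435, -0.3088, 0.246]
eef_rot: [0.18, 0.984, -0.0, -0.0]
contact_force: [-0.6, -0.3, -0.3]
gripper_width: -0.003
gripper_force: 0.0
```

```bash
python3 - <<'E'
from h import *
plan((.5022,-.2927,.037),159.5)
k=get_calibration("wrist");im=grab_frame("wrist")[:,:,::-1];cv2.imwrite("pics/w6.png",im)
np.save("kw6.npy",k,allow_pickle=True)
sc=grab_frame("scene")[:,:,::-1];cv2.imwrite("pics/scene6.png",sc)
s=cv2.resize(sc[160:225,185:280],(380,260),interpolation=cv2.INTER_CUBIC)
v=np.zeros((420,780,3),np.uint8);v[:,:400]=im[:,80:480];v[:260,400:]=s;cv2.imwrite("pics/c6.png",v)
E
```

```text
at [ 0.5435 -0.3088  0.246 ] yaw 159.31 dp [0.147 0.002 0.697] dr [-0.001 -0.002 -0.006] t 13.9 F [-0.6 -0.3 -0.3]
```

View pics/c6.png

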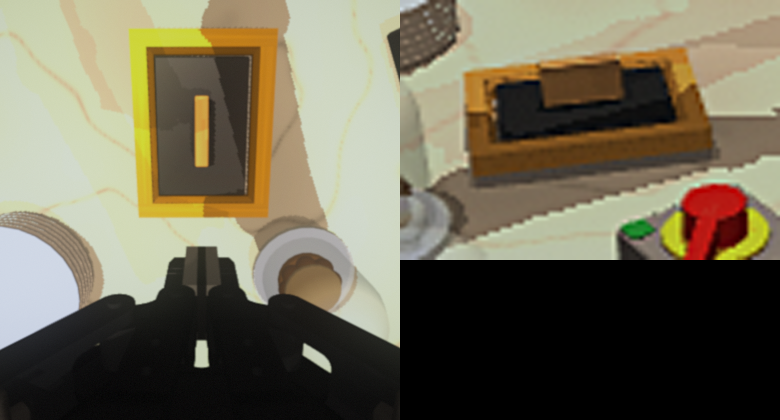

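The slab lies inside the rim, flat and square (wrist view, left: centre about (203,125); even 3 mm gaps). Next is the isolator, with the fingers shut.

```bash
python3 - <<'E'
from h import *
plan((.55,.085,.22),180)
E
```

```text
at [ 0.5419 -0.3085  0.2445] yaw 159.32 dp [0.438 1.237 0.082] dr [ 0.    -0.008 -0.689] t 14.0 F [-1.2  0.7 -0.3]
```

Emit:
{"method": "play_rows", "body": {"rows": [{"dp":[0.22,0.62,0],"dr":[0,0,0],"hand":0},{"dp":[0.22,0.62,0],"dr":[0,0,0],"hand":0},{"dp":[0.22,0.62,0],"dr":[0,0,0],"hand":0},{"dp":[0.22,0.62,0],"dr":[0,0,0],"hand":0},{"dp":[0.22,0.62,0],"dr":[0,0,0],"hand":0}]}}

```text
time_s: 14.5
ee_pos: [0.5463, -0.1023, 0.246]
eef_rot: [0.173, 0.985, 0.002, -0.001]
contact_force: [0.1, 0.1, 0.3]
gripper_width: -0.001
gripper_force: 0.0
```

Emit:
{"method": "play_rows", "body": {"rows": [{"dp":[0.22,0.62,0.07],"dr":[0,0,-0.69],"hand":0},{"dp":[0.22,0.62,0.07],"dr":[0,0,-0.69],"hand":0},{"dp":[0.22,0.62,0.07],"dr":[0,0,-0.69],"hand":0},{"dp":[0.22,0.62,0.07],"dr":[0,0,-0.69],"hand":0},{"dp":[0.22,0.62,0.07],"dr":[0,0,-0.69],"hand":0},{"dp":[0.22,0.62,0.07],"dr":[0,0,-0.69],"hand":0},{"dp":[0.22,0.62,0.07],"dr":[0,0,-0.69],"hand":0}]}}

```text
time_s: 15.2
ee_pos: [0.5514, 0.0833, 0.2241]
eef_rot: [0.001, 1.0, -0.001, -0.001]
contact_force: [0.1, -1.3, 0.2]
gripper_width: 0.001
gripper_force: 0.0
```

```bash
python3 - <<'E'
from h import *
plan((.55,.085,.066),180)
k=get_calibration("wrist");im=grab_frame("wrist")[:,:,::-1];cv2.imwrite("pics/w7.png",im)
im=im.copy();a=np.deg2rad(49.5);u=np.array([np.cos(a),np.sin(a)]);n=np.array([-u[1],u[0]]);h=np.array([.529,-.002])
p=proj([[*(h+r*u+d*n),.086] for r,d in((0,.008),(.105,.008),(.105,-.008),(0,-.008))],k)
cv2.polylines(im,[p.astype(int)],True,(255,0,0));print(p.round(0).tolist())
p=proj(rect([.529,-.002,np.deg2rad(4.5)],.055,.055,.055),k);cv2.polylines(im,[p.astype(int)],True,(0,255,255))
cv2.imwrite("pics/w7v.png",im)
E
```

```text
at [0.5514 0.0833 0.2241] yaw 179.9 dp [0.003 0.007 0.527] dr [-0.005 -0.004 -0.003] t 15.2 F [ 0.1 -1.3  0.2]
[[193.0, 153.0], [282.0, 225.0], [271.0, 237.0], [182.0, 167.0]]
```

View pics/w7v.png

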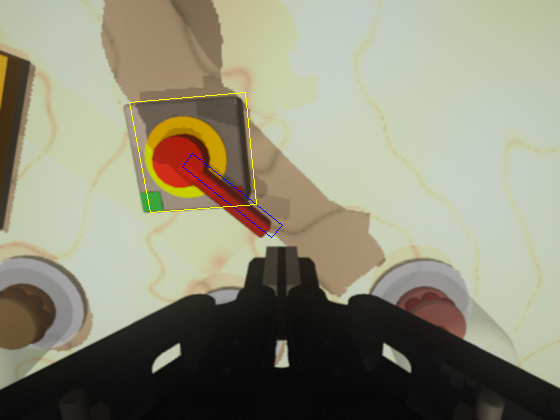

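The handle and box sit about 6 px left of my outline (hub at (181,160)), so the hub is nearer (0.529, -0.0075). The fingertips at (282,260) are clear of the handle. I descend beside it.

Emit:
{"method": "play_rows", "body": {"rows": [{"dp":[0.003,0,0.15],"dr":[0,0,0],"hand":0},{"dp":[0.003,0,0.3],"dr":[0,0,0],"hand":0},{"dp":[0.003,0,0.4],"dr":[0,0,0],"hand":0},{"dp":[0.003,0,0.48],"dr":[0,0,0],"hand":0},{"dp":[0.003,0,0.525],"dr":[0,0,0],"hand":0},{"dp":[0.003,0,0.525],"dr":[0,0,0],"hand":0},{"dp":[0.003,0,0.525],"dr":[0,0,0],"hand":0}]}}

```text
time_s: 15.95
ee_pos: [0.552, 0.085, 0.0684]
eef_rot: [0.001, 1.0, -0.0, 0.001]
contact_force: [-0.9, -0.3, 0.4]
gripper_width: -0.001
gripper_force: 0.0
```

```bash
python3 - <<'E'
from h import *
h=np.array([.529,-.0075])
o=get_obs();print(o["ee_pos"],o["contact_force"])
for t in(50,40,30,20,10,0,-10,-20,-30,-38):
    a=np.deg2rad(t);u=np.array([np.cos(a),np.sin(a)]);n=np.array([-u[1],u[0]])
    d=h+.078*u+.025*n-o["ee_pos"][:2];print(t,(h+.078*u+.025*n).round(4),"dp",(-d[0]/.3).round(3),(d[1]/.3).round(3))
E
```

```text
[0.5519693  0.08499587 0.06843169] [-0.862563   -0.28628198  0.39719972]
50 [0.56   0.0683] dp -0.027 -0.056
40 [0.5727 0.0618] dp -0.069 -0.077
30 [0.584  0.0532] dp -0.107 -0.106
20 [0.5937 0.0427] dp -0.139 -0.141
10 [0.6015 0.0307] dp -0.165 -0.181
0 [0.607  0.0175] dp -0.183 -0.225
-10 [0.6102 0.0036] dp -0.194 -0.271
-20 [ 0.6108 -0.0107] dp -0.196 -0.319
-30 [ 0.609  -0.0248] dp -0.19 -0.366
-38 [ 0.6059 -0.0358] dp -0.18 -0.403
```

Emit:
{"method": "play_rows", "body": {"rows": [{"dp":[-0.027,-0.03,0],"dr":[0,0,0],"hand":0},{"dp":[-0.027,-0.055,0],"dr":[0,0,0],"hand":0},{"dp":[-0.05,-0.065,0],"dr":[0,0,0],"hand":0},{"dp":[-0.07,-0.077,0],"dr":[0,0,0],"hand":0},{"dp":[-0.09,-0.09,0],"dr":[0,0,0],"hand":0},{"dp":[-0.107,-0.106,0],"dr":[0,0,0],"hand":0},{"dp":[-0.123,-0.123,0],"dr":[0,0,0],"hand":0},{"dp":[-0.139,-0.141,0],"dr":[0,0,0],"hand":0}]}}

```text
time_s: 16.75
ee_pos: [0.5933, 0.0429, 0.0678]
eef_rot: [-0.0, 1.0, -0.0, -0.0]
contact_force: [0.2, 1.3, 0.1]
gripper_width: 0.001
gripper_force: 0.0
```

Emit:
{"method": "play_rows", "body": {"rows": [{"dp":[-0.013,-0.02,0],"dr":[0,0,0],"hand":0},{"dp":[-0.026,-0.04,0],"dr":[0,0,0],"hand":0},{"dp":[-0.035,-0.062,0],"dr":[0,0,0],"hand":0},{"dp":[-0.044,-0.084,0],"dr":[0,0,0],"hand":0},{"dp":[-0.05,-0.107,0],"dr":[0,0,0],"hand":0},{"dp":[-0.055,-0.13,0],"dr":[0,0,0],"hand":0},{"dp":[-0.057,-0.155,0],"dr":[0,0,0],"hand":0},{"dp":[-0.057,-0.178,0],"dr":[0,0,0],"hand":0}]}}

```text
time_s: 17.55
ee_pos: [0.6101, -0.0109, 0.0679]
eef_rot: [0.0, 1.0, -0.0, 0.0]
contact_force: [0.1, -0.5, 0.5]
gripper_width: 0.0
gripper_force: 0.0
```

```bash
python3 - <<'E'
from h import *
o=get_obs();print(o["ee_pos"],o["contact_force"])
im=grab_frame("scene")[:,:,::-1];im2=grab_frame("side")[:,:,::-1]
cv2.imwrite("pics/c8.png",cv2.resize(np.hstack([im[180:270,200:320],im2[165:255,215:335]]),(800,300),interpolation=cv2.INTER_CUBIC))
E
```

```text
[ 0.61012164 -0.01093706  0.06789785] [ 0.05965779 -0.50680139  0.4561526 ]
```

View pics/c8.png

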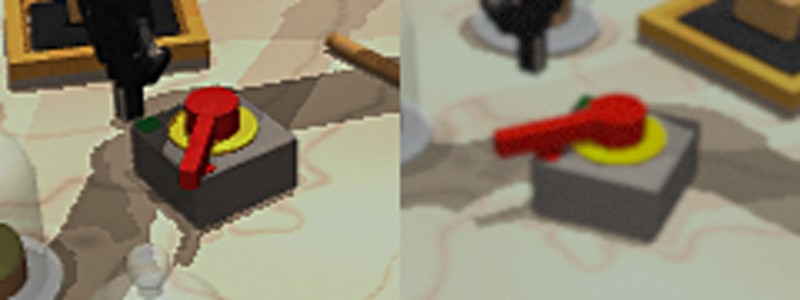

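```bash
python3 - <<'E'
from h import *
o=get_obs()
for c in("scene","side"):
    k=get_calibration(c)
    print(c,"tcp",proj([o["ee_pos"]],k).round(1),"hub",proj([[.529,-.0075,.086]],k).round(1),"tips at -40..50",[(t,proj([[.529+.105*np.cos(np.deg2rad(t)),-.0075+.105*np.sin(np.deg2rad(t)),.086]],k)[0].round(0).tolist()) for t in(-40,0,50,90)])
S=lambda l:np.array(l)/3.333+[200,180]
D=lambda l:np.array([l[0]-400,l[1]])/3.333+[215,165]
ks,kd=get_calibration("scene"),get_calibration("side")
print("tool S",S((125,115)),"D",D((533,65)))
for n,s,d,z in(("hub",(212,98),(618,104),.086),("tip",(188,168),(500,135),.086),("green",(150,125),(588,103),.055)):
    print(n,ray(S(s),ks,z).round(3),ray(D(d),kd,z).round(3))
plan((0.61,-.011,.068),180)
E
```

```text
scene tcp [[239.2 222.4]] hub [[264.1 209.3]] tips at -40..50 [(-40, [229.0, 207.0]), (0, [232.0, 220.0]), (50, [257.0, 230.0]), (90, [283.0, 226.0])]
side tcp [[254.6 194.6]] hub [[280.5 196.9]] tips at -40..50 [(-40, [265.0, 179.0]), (0, [246.0, 188.0]), (50, [243.0, 205.0]), (90, [262.0, 217.0])]
tool S [237.50375038 214.50345035] D [254.9039904 184.5019502]
hub [ 0.53  -0.008  0.086] [ 0.531 -0.01   0.086]
tip [0.6   0.073 0.086] [0.592 0.072 0.086]
green [ 0.576 -0.042  0.055] [ 0.574 -0.045  0.055]
at [ 0.6099 -0.012   0.0676] yaw 179.89 dp [-0.     0.003 -0.001] dr [-0.003 -0.001 -0.004] t 17.65 F [ 0.2 -0.   0.8]
```

The handle has not moved: it is still at about 50° in both views. The fingertips passed over it, and they show higher than the reported TCP. I'll measure the true tip height.

```bash
python3 - <<'E'
from h import *
o=get_obs();p=o["ee_pos"]
for c,(u,v) in(("scene",(237.5,214.5)),("side",(255,184.5))):
    k=get_calibration(c)
    print(c,[(z,proj([[p[0],p[1],z]],k)[0].round(1).tolist()) for z in(.06,.07,.08,.09,.1)])
    im=grab_frame(c).max(2)
    print(im[205:230,238] if c=="scene" else im[176:200,255])
E
```

```text
scene [(0.06, [239.4, 224.6]), (0.07, [239.1, 221.7]), (0.08, [238.9, 218.8]), (0.09, [238.6, 215.9]), (0.1, [238.3, 213.0])]
[ 13  10   5   8   7   7   9  12  13  10  13  85 147 132 139 144 142 142
 142 143 142 142 141 141 142]
side [(0.06, [254.7, 196.9]), (0.07, [254.6, 193.8]), (0.08, [254.6, 190.8]), (0.09, [254.6, 187.6]), (0.1, [254.5, 184.5])]
[ 38  63  64  64  67  65  64  64  62  60  76 122 167 185 183 181 181 181
 180 182 180 180 180 179]
```

The tips are really at z ≈ 0.092, about 24 mm above the reported TCP. I go back over the handle to its far side and work 25 mm lower.

Emit:
{"method": "play_rows", "body": {"rows": [{"dp":[0,0,-0.1],"dr":[0,0,0],"hand":0},{"dp":[0.1,0.17,-0.1],"dr":[0,0,0],"hand":0},{"dp":[0.193,0.33,-0.1],"dr":[0,0,0],"hand":0},{"dp":[0.193,0.33,-0.1],"dr":[0,0,0],"hand":0},{"dp":[0.193,0.33,-0.1],"dr":[0,0,0],"hand":0},{"dp":[0.193,0.33,0],"dr":[0,0,0],"hand":0},{"dp":[0.193,0.33,0.05],"dr":[0,0,0],"hand":0},{"dp":[0.193,0.33,0.083],"dr":[0,0,0],"hand":0}]}}

```text
time_s: 18.55
ee_pos: [0.552, 0.087, 0.0412]
eef_rot: [0.001, 1.0, -0.001, -0.001]
contact_force: [-1.0, 0.2, 1.1]
gripper_width: 0.001
gripper_force: 0.0
```

```bash
python3 - <<'E'
from h import *
h=np.array([.529,-.0085])
o=get_obs();print(o["ee_pos"],o["contact_force"])
for t in(50,40,30,20,10,0,-10,-20,-30):
    a=np.deg2rad(t);u=np.array([np.cos(a),np.sin(a)]);n=np.array([-u[1],u[0]])
    d=h+.083*u+.025*n-o["ee_pos"][:2];print(t,"dp",(-d[0]/.3).round(3),(d[1]/.3).round(3))
E
```

```text
[0.55201862 0.08695741 0.04120456] [-1.00525332  0.18903025  1.08768165]
50 dp -0.037 -0.053
40 dp -0.082 -0.077
30 dp -0.121 -0.108
20 dp -0.155 -0.145
10 dp -0.181 -0.188
0 dp -0.2 -0.235
-10 dp -0.21 -0.284
-20 dp -0.212 -0.335
-30 dp -0.205 -0.384
```

Emit:
{"method": "play_rows", "body": {"rows": [{"dp":[-0.037,-0.03,-0.006],"dr":[0,0,0],"hand":0},{"dp":[-0.037,-0.053,-0.006],"dr":[0,0,0],"hand":0},{"dp":[-0.06,-0.065,-0.006],"dr":[0,0,0],"hand":0},{"dp":[-0.082,-0.077,-0.006],"dr":[0,0,0],"hand":0}]}}

```text
time_s: 18.95
ee_pos: [0.5735, 0.0652, 0.0442]
eef_rot: [0.001, 1.0, -0.001, -0.003]
contact_force: [-7.3, 1.5, 1.7]
gripper_width: 0.001
gripper_force: 3.4
```

Contact with the handle; I continue along the arc.

Emit:
{"method": "play_rows", "body": {"rows": [{"dp":[-0.02,-0.015,0],"dr":[0,0,0],"hand":0},{"dp":[-0.039,-0.031,0],"dr":[0,0,0],"hand":0},{"dp":[-0.056,-0.049,0],"dr":[0,0,0],"hand":0},{"dp":[-0.073,-0.068,0],"dr":[0,0,0],"hand":0},{"dp":[-0.086,-0.089,0],"dr":[0,0,0],"hand":0},{"dp":[-0.099,-0.111,0],"dr":[0,0,0],"hand":0},{"dp":[-0.109,-0.134,0],"dr":[0,0,0],"hand":0},{"dp":[-0.118,-0.158,0],"dr":[0,0,0],"hand":0}]}}

```text
time_s: 19.75
ee_pos: [0.6126, 0.0183, 0.0449]
eef_rot: [-0.0, 1.0, 0.0, 0.0]
contact_force: [-0.6, 1.4, -0.3]
gripper_width: -0.0
gripper_force: 0.7
```

Emit:
{"method": "play_rows", "body": {"rows": [{"dp":[-0.006,-0.025,0],"dr":[0,0,0],"hand":0},{"dp":[-0.01,-0.049,0],"dr":[0,0,0],"hand":0},{"dp":[-0.012,-0.075,0],"dr":[0,0,0],"hand":0},{"dp":[-0.012,-0.1,0],"dr":[0,0,0],"hand":0},{"dp":[-0.012,-0.1,0],"dr":[0,0,0],"hand":0}]}}

```text
time_s: 20.25
ee_pos: [0.6159, -0.0141, 0.0446]
eef_rot: [0.001, 1.0, -0.001, -0.0]
contact_force: [0.8, -0.0, 0.4]
gripper_width: 0.002
gripper_force: 0.0
```

```bash
python3 - <<'E'
from h import *
o=get_obs();print(o["ee_pos"],o["contact_force"])
def red(c):
    im=grab_frame(c);h=cv2.cvtColor(im,cv2.COLOR_RGB2HSV);k=get_calibration(c)
    m=(h[...,1]>170)&((h[...,0]<5)|(h[...,0]>175))&(h[...,2]>80)
    p=proj([[.529,-.0085,.086]],k)[0]
    yy,xx=np.where(m);s=(abs(xx-p[0])<55)&(abs(yy-p[1])<45);w=np.array([ray((x,y),k,.08)[:2] for x,y in zip(xx[s],yy[s])])-[.529,-.0085]
    r=np.linalg.norm(w,axis=1);f=w[(r>.05)&(r<.12)];print(c,len(w),len(f),np.rad2deg(np.arctan2(np.median(f[:,1]),np.median(f[:,0]))) if len(f) else None)
red("scene");red("side")
print([ (d["p"],np.array(d["location"])*[420,560]) for d in mark_of("handle_end","scene")[:2]])
E
```

```text
[ 0.61592373 -0.01414772  0.04459792] [ 0.77206695 -0.02594665  0.38137868]
scene 302 77 -11.111350519028164
side 315 81 -36.810739613567414
[(0.85, array([210.882, 234.976]))]
```

The handle has moved past the middle. I back off, rise clear and check it.

Emit:
{"method": "play_rows", "body": {"rows": [{"dp":[0,0.06,0],"dr":[0,0,0],"hand":0},{"dp":[0,0.06,-0.15],"dr":[0,0,0],"hand":0},{"dp":[0,0.06,-0.3],"dr":[0,0,0],"hand":0},{"dp":[0.1,0.2,-0.45],"dr":[0,0,0],"hand":0},{"dp":[0.2,0.35,-0.6],"dr":[0,0,0],"hand":0.5},{"dp":[0.2,0.5,-0.75],"dr":[0,0,0],"hand":0.5},{"dp":[0.2,0.6,-0.75],"dr":[0,0,0],"hand":0.5},{"dp":[0.2,0.6,-0.75],"dr":[0,0,0],"hand":0.5}]}}

```text
time_s: 21.2
ee_pos: [0.5544, 0.1766, 0.2736]
eef_rot: [-0.004, 1.0, 0.002, 0.003]
contact_force: [0.6, 0.1, -1.2]
gripper_width: 0.501
gripper_force: 0.0
```

```bash
python3 - <<'E'
from h import *
ks,kd=get_calibration("scene"),get_calibration("side")
a=grab_frame("scene")[:,:,::-1];b=grab_frame("side")[:,:,::-1]
for n,im,k in(("scene",a,ks),("side",b,kd)):
    h=cv2.cvtColor(np.ascontiguousarray(im),cv2.COLOR_BGR2HSV)
    m=((h[...,1]>170)&((h[...,0]<5)|(h[...,0]>175))&(h[...,2]>80)).astype(np.uint8)
    best=[]
    for t in np.arange(-50,60,1.):
        u=np.array([np.cos(np.deg2rad(t)),np.sin(np.deg2rad(t))]);nn=np.array([-u[1],u[0]])
        P=[[*(np.array([.53,-.0085])+r*u+d*nn),z] for r in(.03,.105) for d in(.008,-.008) for z in(.064,.086)]
        z=np.zeros_like(m);cv2.fillConvexPoly(z,cv2.convexHull(proj(P,k).round().astype(np.int32)),1)
        best.append(((m&z).sum()/z.sum(),t))
    print(n,sorted(best)[-4:])
v=np.zeros((600,800,3),np.uint8)
v[:300]=cv2.resize(a[120:270,140:540],(800,300));v[300:]=cv2.resize(b[100:250,100:500],(800,300));cv2.imwrite("pics/c9.png",v)
o=get_obs();print(o["ee_pos"],o["contact_force"].round(1),o["time_s"])
E
```

```text
scene [(np.float64(0.7574626865671642), np.float64(-42.0)), (np.float64(0.7574626865671642), np.float64(-41.0)), (np.float64(0.7604562737642585), np.float64(-40.0)), (np.float64(0.7604562737642585), np.float64(-39.0))]
side [(np.float64(0.645933014354067), np.float64(-42.0)), (np.float64(0.6649746192893401), np.float64(-43.0)), (np.float64(0.671957671957672), np.float64(-45.0)), (np.float64(0.6939890710382514), np.float64(-44.0))]
[0.5545949  0.17666188 0.27307164] [-0.2  1.1 -0.6] 21.3
```

View pics/c9.png

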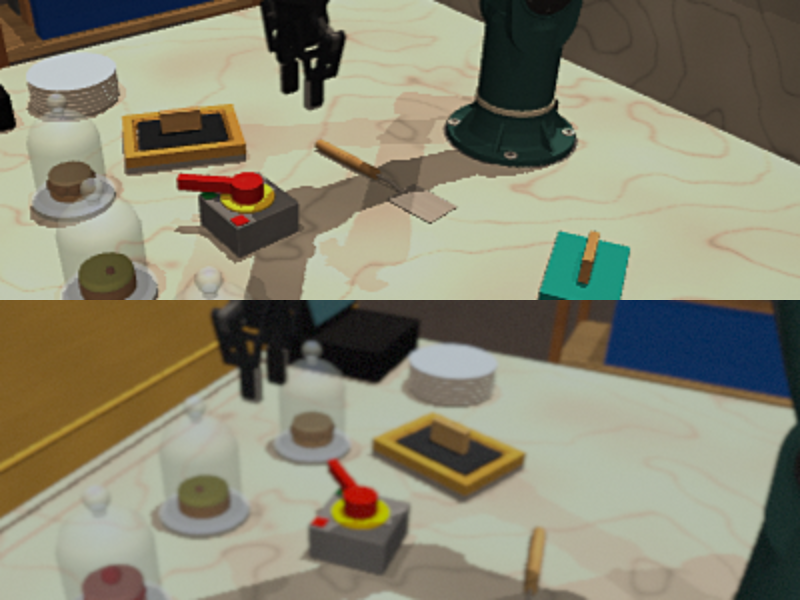

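The handle (at (210,185) in the top view) covers the green mark, at about -41°. The slab is seated, the cloches are where they were, and the gripper is free. I hand it in.

```bash
python3 -c "
from bench import *
print(finish_job())"
```

```text
the job is handed in; nothing more can be done
None
```

The slate slab is seated flat and square in the chiller's well, the isolator handle is over its green ON mark (about 90° from OFF), and the cloches were not touched. The robot let go of everything and the job was handed in at about 21 s; the call gave no verdict.

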